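Take up the slack beside a vial rack with the spacer that fits

TASK

Take up the slack beside the vial rack: find by trial the one white spacer that slides snugly into the gap between the rack's sprung pad and the steel end stop (the thickest that goes in without forcing), and leave it there upright and square, pushed fully home on the tray floor, within the length of the rack. Work gently and never ram or force a spacer; leave the other two standing upright on the bench and do not disturb the bottle, jar, beaker and small vial.

Things in the scene. Friction and masses are not known exactly. Their poses are not given: they have to be found in the camera images.
- fixture: Sampler tray fixed to the bench, 130 x 260 x 8 mm. Origin: on the bench under the middle of the sprung pad's face; that upright face, at rest, is the plane y = 0. x runs along the gap, z up. Blue rack (fixed, 100 mm in x) at y 6 to 130 mm, gap at y < 0. Heights over the bench: tray floor 8 mm, rack, pad and steel stop tops 42, vial caps 47 (nearest 30 mm from the pad face), housing 46.
- pad_edge (a point): Point above the middle of the pad's face at rest (tray x = 0, y = 0), 42 mm above the bench; axes as the tray's. The gap lies towards -y from here, is open at both ends and 34 mm deep to the tray floor. The stop's face is rigid, upright, with a 1.5 mm 45-degree lead-in at its top. The right spacer's middle comes to stand half its thickness less 1 mm from here.
- pad (a joint): Grey pad in the rack's face, 40 mm wide, sprung: 0 at rest, grows as it is pressed into the rack (towards +y), stops at 2 mm. Spring 2 N at rest, 3 N at 1 mm, 4 N at 2 mm. The top 6 mm of its face lean back 2 mm as a lead-in. The right spacer presses it in by 1 mm and so has to be pushed down against friction (about 5 to 12 N); it does not drop in.
- gap_floor (a point): Point of the tray floor in the gap, 8 mm above the bench and 8 mm from the pad's face (not the gap's middle). The gap from the pad at rest to the stop is not given: 23, 27 or 31 mm, always 1 mm less than one of the spacers. A spacer too thick is stopped at the gap's top; one too thin goes in with 3 mm or more of play.
- housing (a point): Middle of the top of the grey stop housing, 46 mm above the bench, 100 mm (x) x 75 mm (y), at tray y -37 to -112 mm. A steel stop plate 88 mm long (x) stands out of it towards the rack and bounds the gap.
- spacer_thin_mid (a point): The thin spacer, loose, white plastic, about 70 g: body 48 mm long (x) x 24 thick (y) x 40 high, with a grip tab 30 (x) x 12 (y) x 44 mm high centred on top, alike on all three; 84 mm high in all. Point on its middle axis 42 mm above its foot, 20 to 25 mm below a good grip on the tab; z up. Stands on the bench; goes into the gap foot down, x along the gap (either way round).
- spacer_middle_mid (a point): The middle spacer, loose, white plastic, about 90 g: body 60 mm long (x) x 28 thick (y) x 40 high, with a grip tab 30 (x) x 12 (y) x 44 mm high centred on top, alike on all three; 84 mm high in all. Point on its middle axis 42 mm above its foot, 20 to 25 mm below a good grip on the tab; z up. Stands on the bench; goes into the gap foot down, x along the gap (either way round).
- spacer_thick_mid (a point): The thick spacer, loose, white plastic, about 110 g: body 72 mm long (x) x 32 thick (y) x 40 high, with a grip tab 30 (x) x 12 (y) x 44 mm high centred on top, alike on all three; 84 mm high in all. Point on its middle axis 42 mm above its foot, 20 to 25 mm below a good grip on the tab; z up. Stands on the bench; goes into the gap foot down, x along the gap (either way round).
- stop_a (a point): One of three steel stop plates inside the stop housing; the one in use has this point at tray y = -48 mm, the other two are drawn back, out of sight in the housing, at y about -83 and -103 mm. How far each plate reaches out towards the rack is not given: it must be found by trial. Fixed during the work.
- stop_b (a point): One of three steel stop plates inside the stop housing; the one in use has this point at tray y = -48 mm, the other two are drawn back, out of sight in the housing, at y about -83 and -103 mm. How far each plate reaches out towards the rack is not given: it must be found by trial. Fixed during the work.
- stop_c (a point): One of three steel stop plates inside the stop housing; the one in use has this point at tray y = -48 mm, the other two are drawn back, out of sight in the housing, at y about -83 and -103 mm. How far each plate reaches out towards the rack is not given: it must be found by trial. Fixed during the work.
- amber_mid (a point): Bystander: amber glass bottle, 60 mm across, 125 mm high; point 60 mm up its axis. Not to be disturbed.
- jar_mid (a point): Bystander: glass jar with white lid, 56 mm across, 60 mm high; point half-way up. Not to be disturbed.
- beaker_mid (a point): Bystander: glass beaker, 68 mm across, 85 mm high; point half-way up. Not to be disturbed.
- vial_mid (a point): Bystander: small glass vial standing on the bench, 12 mm across, 32 mm high; point half-way up. Not to be disturbed.
Not all that is in view belongs to the job. What is shaped like the part that bears spacer_thick_mid but brown or pink is not meant.

How it is judged (in metres and radians):
At the end, for the whole second after the job is handed in: One spacer stands in the gap on the tray floor (foot within 3 mm of it), pressed by the sprung pad with over 1 N, upright (0.06 rad), square to the gap (0.05 rad), ends within the rack's length (3 mm spare), released, at rest; the other two stand upright (0.12 rad) on the bench (((contact force between pad and spacer_thin above 1 N and z of spacer_thin_mid in the frame of fixture between 0.047 and 0.0535 m and y of spacer_thin_mid in the frame of fixture between -0.025 and 0 m and x of spacer_thin_mid in the frame of fixture between -0.029 and 0.029 m and angle between spacer_thin_mid's own z axis and vertical below 0.06 rad and angle between the x axis of spacer_thin_mid and the x axis of fixture, either way round below 0.05 rad and (angle between spacer_middle_mid's own z axis and vertical below 0.12 rad and height (world z) of spacer_middle_mid between 0.037 and 0.047 m) and (angle between spacer_thick_mid's own z axis and vertical below 0.12 rad and height (world z) of spacer_thick_mid between 0.037 and 0.047 m)) or (contact force between pad and spacer_middle above 1 N and z of spacer_middle_mid in the frame of fixture between 0.047 and 0.0535 m and y of spacer_middle_mid in the frame of fixture between -0.025 and 0 m and x of spacer_middle_mid in the frame of fixture between -0.023 and 0.023 m and angle between spacer_middle_mid's own z axis and vertical below 0.06 rad and angle between the x axis of spacer_middle_mid and the x axis of fixture, either way round below 0.05 rad and (angle between spacer_thin_mid's own z axis and vertical below 0.12 rad and height (world z) of spacer_thin_mid between 0.037 and 0.047 m) and (angle between spacer_thick_mid's own z axis and vertical below 0.12 rad and height (world z) of spacer_thick_mid between 0.037 and 0.047 m)) or (contact force between pad and spacer_thick above 1 N and z of spacer_thick_mid in the frame of fixture between 0.047 and 0.0535 m and y of spacer_thick_mid in the frame of fixture between -0.025 and 0 m and x of spacer_thick_mid in the frame of fixture between -0.017 and 0.017 m and angle between spacer_thick_mid's own z axis and vertical below 0.06 rad and angle between the x axis of spacer_thick_mid and the x axis of fixture, either way round below 0.05 rad and (angle between spacer_thin_mid's own z axis and vertical below 0.12 rad and height (world z) of spacer_thin_mid between 0.037 and 0.047 m) and (angle between spacer_middle_mid's own z axis and vertical below 0.12 rad and height (world z) of spacer_middle_mid between 0.037 and 0.047 m))) and linear speed of each of spacer_thin, spacer_middle, spacer_thick below 0.02 m/s and contact force between the fingers and spacer_thin below 0.1 N and contact force between the fingers and spacer_middle below 0.1 N and contact force between the fingers and spacer_thick below 0.1 N); the robot touches nothing.
It fails at once if a spacer, the robot or anything else presses on the tray, rack, housing or stop with more than 50 N (contact force between any of fixture, stop_a, stop_b, stop_c and anything else above 50 N).
It fails at once if the bottle, jar, beaker or small vial is moved by more than 20 mm (distance of any of amber_mid, jar_mid, beaker_mid, vial_mid from where it was at the start of the episode above 0.02 m).
It also fails if it takes over 72 s, if anything falls off the work surface, if the arm or the gripper's body presses on something with over 40 N, if the wrist force passes 120 N, or if a joint passes its speed limit or range.

ROBOT

A 6-joint arm with a two-finger parallel gripper is mounted at the origin on the work surface. World frame = base frame: x ahead of the robot, y to its left, z up, the work surface at z = 0. Lengths are in m, angles in degrees, forces in N, time in s.
With the tool pointing down it reaches from about 0.4 to 0.825 m from the base axis. Payload 7 kg.
Tool frame: the origin (TCP) lies midway between the tips of the shut fingers; the grasp point (between the pads) lies r.hold_point_z behind it (r.hold_point_z is the distance from the TCP to the grasp point, in m); z points along the fingers, x is the direction in which the jaws open and shut, and the axes are right-handed (so a half turn about z gives the same grasp; the last joint's range is limited). The gripper opens to 88 mm and grips with 3 to 60 N. Pads are 19 mm wide; open, the fingers measure 130 mm over their backs; the gripper's body (78 mm by 193 mm) begins 47 mm behind the grasp point.
Start: joints at [83.944, 20.546, 0.682, 0, -70.136, -16.507], TCP at [0.259, 0.623, 0.227] pointing down, gripper open.
Joint ranges: [-176.03, 176.03], [-82.01, 121.73], [-58.28, 71.71], [-173.87, 95.51], [-174.79, -0.11], [-173.66, 173.66]. Speed limits (degrees/s): [136.94, 136.94, 172.46, 180, 180, 180].

INTERFACE

Orientations are given as [roll, pitch, yaw] about the fixed x, y, z axes, in that order (R = Rz(yaw) Ry(pitch) Rx(roll)).
In Python, from plant import get_state, viewer, close_job, r gives the robot as it stands.
- The arm moves only by the tool apply_moves, never from a script. Its argument "plan" is a list of rows, each a list of 3 entries, a list of its own where there are three numbers: the closure in counts, from 0 (fully open) to 255 (shut), then the shift along the tool's x, y, z in units of 50 mm (1.0 is 50 mm), then the turn about the tool's z in units of 6 degrees (1.0 is 6 degrees). A call has 1 to 12 rows; each row shifts and turns the commanded pose from where the row before left it, along the tool's axes as they then stand; what a row does not reach is not made up. A row lasts 1/8 s, in which the tool goes at most 62.5 mm and 10.7 degrees, less where a joint would pass 70% of its speed; a pose out of reach is approached as far as the arm can. A call is refused whole if a number of a shift passes 1 or a number of a turn 1, either way. A call with a gripper value outside its range is refused whole. The fingers move at their own pace and stop on an object; "squeeze" is the grip in N (left out, the last holds). Time passes only in rows, so rows that do not move let the fingers close. It gives the time, the measured TCP pose, the force and the opening at its end, in the units of the state.
- get_state(): the state, without advancing time (a new reading comes with each control period).
- viewer.capture(name): name is "scene" or "top" or "wrist"; returns a dict with "frame" (480x640x3 uint8, blue, green, red), "K" (3x3 intrinsics, pixels), "R" (3x3) and "t" (3): a world point X has camera coordinates R X + t; the wrist camera has in their place "mount" (4x4, takes a point from camera to tool coordinates, whose origin is the TCP and whose axes are the tool frame's). Camera axes: x right, y down, z forward; pixel columns grow to the right and rows downward; lengths in m; the calibration is good to about 2 mm. A picture is of the moment at which its call begins: read the wrist's pose just before it. There is no depth.
- close_job(): hands the job in, once; it reports no verdict.
The state is a dict: "time_s": time; "joints": joint angles; "qd": joint speeds; "joint_torque": joint torques, N m; "tcp_pos": TCP position; "eef_rot": TCP orientation; "contact_force": force on the tool from outside, world axes, zero at the start; "moment": the same for the moment, N m; "gripper_width": finger opening in m.
Only numpy, scipy, OpenCV 4.12 (cv2) and the standard library are available. Lean on these libraries where they do the work, as an engineer would, in place of code of your own. Each camera call takes 0.05 s, during which the arm holds its last target.

## Working session

There is one attempt and no reset: what is moved stays moved. The work goes in short steps, Python scripts to look and compute and a tool call to move; the robot and the scene stay as the last step left them, time stands still between calls to the robot, and variables do not carry over. Pictures are saved under pics/ and viewed, and the job is handed in when it is done.

Besides the shell and the picture viewer there is one more tool, called after "Call:" as name(argument=value, ...), one argument or row to a line, values as JSON. apply_moves: Moves the arm, as the interface text tells. Its arguments: {"type":"object","properties":{"plan":{"type":"array","items":{"type":"array"}},"squeeze":{"type":"number"}},"required":["plan"]}

```bash
ls; mkdir -p pics; python3 - <<'E'
from plant import get_state, viewer, r
import cv2
print(get_state(), r.hold_point_z)
for n in ["scene","top","wrist"]:
    c=viewer.capture(n); cv2.imwrite(f"pics/{n}0.png",c["frame"]); print(n,{k:(v.tolist() if hasattr(v,'tolist') else v) for k,v in c.items() if k!="frame"})
E
```

```text
pics
{'time_s': 0.0, 'joints': array([ 8.39429469e+01,  2.05898391e+01,  6.33288726e-01, -2.36578711e-02,
       -7.01369996e+01, -1.65067648e+01]), 'qd': array([ 0.00695687, -0.00133106, -0.00243614,  0.05026325, -0.10875742,
       -0.10700837]), 'joint_torque': array([-1.16601212e-03, -5.82713556e+01,  2.93051666e+01,  6.99746400e+00,
        6.97832205e-03, -1.57311024e-04]), 'tcp_pos': array([0.25882065, 0.62285218, 0.22562591]), 'eef_rot': array([-1.79994740e+02, -9.60140987e-02, -1.12571879e+02]), 'contact_force': array([-0.00358417,  0.46685886,  0.00096491]), 'moment': array([-0.0110533 , -0.05561476,  0.02335175]), 'gripper_width': 0.08768805895749468} 0.0188
scene {'K': [[454.22626518855884, 0.0, 320.57751521736026], [0.0, 454.22626518855884, 233.89636801067257], [0.0, 0.0, 1.0]], 'R': [[-0.6061862826004063, 0.794932956817074, 0.02489548057708104], [0.4394236649271959, 0.36085051656041994, -0.8226139722859254], [-0.6629065043345489, -0.4877176425598541, -0.5680549864641683]], 't': [0.4536557801155905, -0.12036127183644604, 1.1672167122759474]}
top {'K': [[525.705653563097, 0.0, 315.1523611717506], [0.0, 525.705653563097, 234.02951666789986], [0.0, 0.0, 1.0]], 'R': [[-0.018512222609695553, -0.9998281388499477, -0.00099517732035785], [-0.973753338402624, 0.01825525441357013, -0.22687261103103812], [0.22685178765836062, -0.003230859041448433, -0.9739239333675194]], 't': [-0.12346914012645485, 0.5514748368415343, 0.8537447618166546]}
wrist {'K': [[408.2180371326053, 0.0, 323.8717291530168], [0.0, 408.2180371326053, 234.0868991687135], [0.0, 0.0, 1.0]], 'mount': [[0.999999680435481, -0.0007146324407179022, -0.0003583704962253882, 0.0007842058694387255], [0.0007811646497720227, 0.9687868533973514, 0.24789397424352583, -0.06711512559135557], [0.00017003154953560502, -0.24789417497177008, 0.9687871020530461, -0.1579829643639279], [0.0, 0.0, 0.0, 1.0]]}
```

View pics/scene0.png

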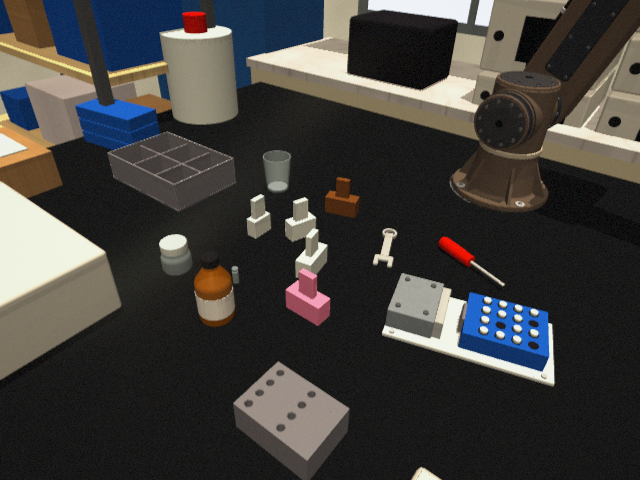

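View pics/top0.png

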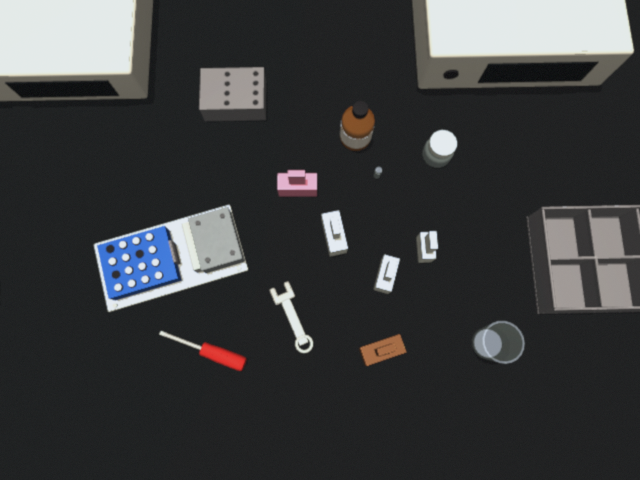

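View pics/wrist0.png

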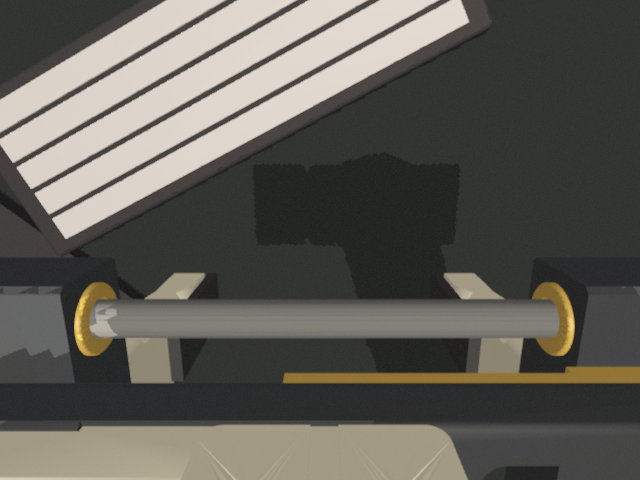

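```bash
python3 - <<'E'
import cv2
a=cv2.imread("pics/top0.png"); b=cv2.imread("pics/scene0.png")
cv2.imwrite("pics/c1.png",cv2.resize(a[195:320,85:260],None,fx=4.5,fy=4.5,interpolation=cv2.INTER_CUBIC))
cv2.imwrite("pics/c2.png",cv2.resize(a[160:310,270:450],None,fx=4.4,fy=4,interpolation=cv2.INTER_CUBIC)[:600,:792])
cv2.imwrite("pics/c3.png",cv2.resize(b[180:330,230:370],None,fx=4,fy=4,interpolation=cv2.INTER_CUBIC))
cv2.imwrite("pics/c4.png",cv2.resize(b[260:390,375:565],None,fx=4.2,fy=4.2,interpolation=cv2.INTER_CUBIC))
E
```

```text
(no output)
```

View pics/c1.png

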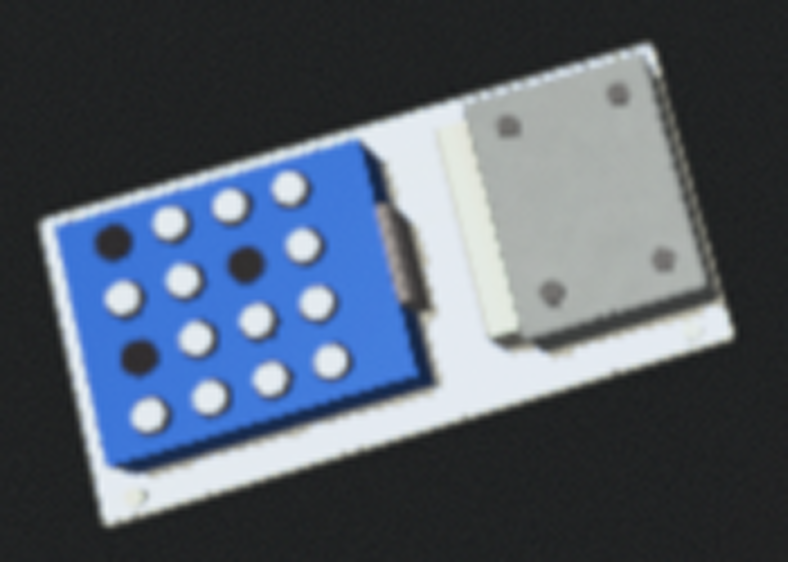

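View pics/c2.png

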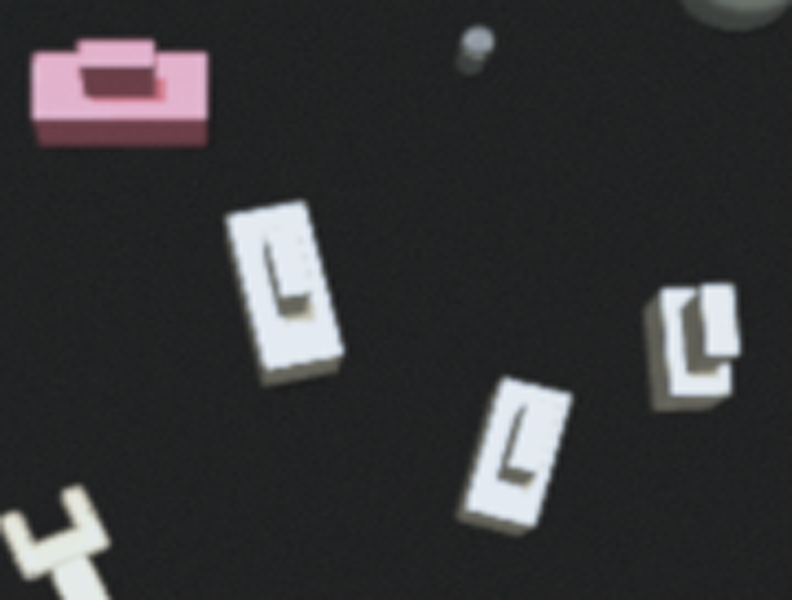

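View pics/c3.png

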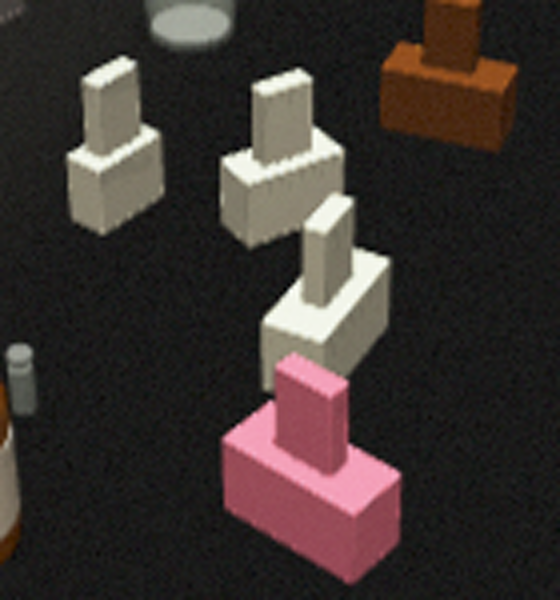

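View pics/c4.png

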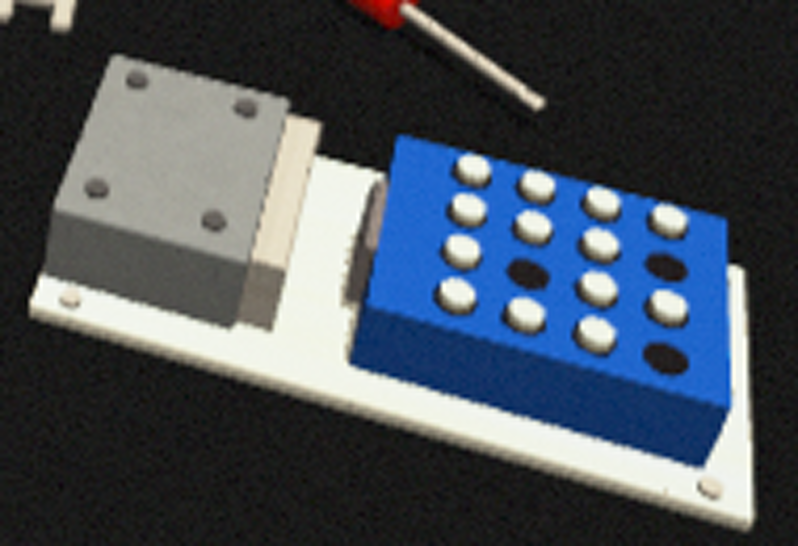

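```bash
cat > h.py <<'E'
import numpy as np, cv2
from scipy.optimize import least_squares
TOP=dict(K=np.array([[525.705653563097,0,315.1523611717506],[0,525.705653563097,234.02951666789986],[0,0,1]]),R=np.array([[-0.018512222609695553,-0.9998281388499477,-0.00099517732035785],[-0.973753338402624,0.01825525441357013,-0.22687261103103812],[0.22685178765836062,-0.003230859041448433,-0.9739239333675194]]),t=np.array([-0.12346914012645485,0.5514748368415343,0.8537447618166546]))
SC=dict(K=np.array([[454.22626518855884,0,320.57751521736026],[0,454.22626518855884,233.89636801067257],[0,0,1]]),R=np.array([[-0.6061862826004063,0.794932956817074,0.02489548057708104],[0.4394236649271959,0.36085051656041994,-0.8226139722859254],[-0.6629065043345489,-0.4877176425598541,-0.5680549864641683]]),t=np.array([0.4536557801155905,-0.12036127183644604,1.1672167122759474]))
def proj(c,X):
    p=(np.asarray(X)@c['R'].T+c['t'])@c['K'].T
    return p[:,:2]/p[:,2:]
def pose(q,P):
    P=np.asarray(P,float)/1000; c,s=np.cos(q[2]),np.sin(q[2])
    return np.c_[q[0]+c*P[:,0]-s*P[:,1],q[1]+s*P[:,0]+c*P[:,1],P[:,2]]
def unproj(c,uv,z):
    d=c['R'].T@np.linalg.solve(c['K'],[uv[0],uv[1],1]); o=-c['R'].T@c['t']
    return o+d*(z-o[2])/d[2]
def fit(obs,q0):
    # obs list of (cam, P(mm, local), uv)
    f=lambda q: np.concatenate([(proj(c,pose(q,P))-uv).ravel() for c,P,uv in obs])
    s=least_squares(f,q0,loss='soft_l1'); return s.x, f(s.x).reshape(-1,2)
def crop(uv,s,off):
    return (np.asarray(uv,float)+.5)/np.asarray(s)-.5+np.asarray(off)
def wristcam(c,pos,rpy):
    from scipy.spatial.transform import Rotation as Ro
    T=np.eye(4);T[:3,:3]=Ro.from_euler('xyz',rpy,degrees=True).as_matrix();T[:3,3]=pos
    W=np.linalg.inv(T@np.asarray(c['mount'])); return dict(K=np.asarray(c['K']),R=W[:3,:3],t=W[:3,3])
E
python3 - <<'E'
from h import *
np.set_printoptions(precision=4,suppress=True)
c1=lambda u:crop(u,4.5,(85,195)); c4=lambda u:crop(u,4.2,(375,260)); c2=lambda u:crop(u,(4.4,4),(270,160)); c3=lambda u:crop(u,4,(230,180))
RK=[(50,130,42),(50,6,42),(-50,6,42),(-50,130,42)]; HS=[(50,-37,46),(50,-112,46),(-50,-112,46),(-50,-37,46)]
ot=(TOP,RK+HS,c1([(58,226),(360,140),(420,378),(110,463),(464,104),(640,55),(706,288),(524,340)]))
os=(SC,[RK[2],RK[3],RK[0],RK[1],HS[2],HS[3],HS[0],HS[1]],c4([(398,136),(727,218),(728,405),(365,305),(112,56),(290,98),(247,262),(55,205)]))
for o in ([ot],[os],[ot,os]):
    q,r=fit(o,[.4,.3,.2]); print('fixture',q[:2],np.degrees(q[2])); print(r.T)
for uv in c1([(440,128),(492,335)]):
    X=unproj(TOP,uv,.042); d=X[:2]-q[:2]; c,s=np.cos(q[2]),np.sin(q[2]); print('stop front in tray',c*d[0]+s*d[1],-s*d[0]+c*d[1])
B=lambda L,T,z=40:[(L/2,T/2,z),(L/2,-T/2,z),(-L/2,-T/2,z),(-L/2,T/2,z)]
tab=[(15,6,84),(15,-6,84),(-15,-6,84),(-15,6,84)]
for n,P,uv,q0 in [('thick',B(72,32),[(226,214),(304,201),(343,353),(262,371)],[.5,0,.2]),('middle',B(60,28),[(502,377),(572,394),(535,527),(463,511)],[.45,-.1,-.2]),('thin',[B(48,24)[i] for i in(0,3,2)]+tab,[(663,288),(668,396),(731,394),(700,286),(735,284),(740,355),(706,357)],[.45,-.2,0])]:
    q,r=fit([(TOP,P,c2(uv))],q0); print(n,q[:2],np.degrees(q[2]),np.hypot(*q[:2])); print(r.T)
    print(' scene tab top centre',proj(SC,pose(q,[(0,0,84)])))
for n,u,z in [('amber',(357,128),.06),('vial',(378,172),.016),('jar',(440,148),.03),('beaker',(495,343),.04)]: print(n,unproj(TOP,u,z))
E
```

```text
fixture [0.5289 0.1162] 15.749975090107021
[[-0.7665  0.1583 -0.2203 -0.8737 -0.1569  1.2548  0.9791  0.0189]
 [-0.0905 -0.5579 -0.4551  1.1662  0.1593 -0.6092 -0.0547  0.5986]]
fixture [0.5317 0.1197] 15.815773371391302
[[-0.3187  0.0082  1.0737  0.0164 -0.2864  0.2163  0.2778 -1.1525]
 [-0.6821  0.059   0.7172 -0.3302 -0.9951  0.0021  0.0408  0.2759]]
fixture [0.5298 0.1183] 15.628389288696377
[[-1.8785 -0.93   -1.4552 -2.1355 -1.2396  0.192  -0.2276 -1.2099 -0.5721
  -0.4537  0.312  -0.463  -0.3206  0.0394 -0.101  -1.346 ]
 [-0.7205 -1.0409 -0.9266  0.5411 -0.2755 -0.9582 -0.3861  0.1775 -1.5792
  -0.7703 -0.3853 -1.4985 -1.9391 -0.9127 -1.1437 -0.9343]]
stop front in tray 0.04328309110938714 -0.0268539858864906
stop front in tray -0.04391550626926169 -0.026934817023478642
thick [ 0.5601 -0.1678] 10.718163725706873 0.5847322808193652
[[ 0.2116 -0.2103 -0.4116  0.4089]
 [ 0.2952  0.0564  0.2334 -0.6586]]
 scene tab top centre [[311.162  231.7702]]
middle [ 0.4825 -0.2596] -16.800678578642025 0.5478927310133982
[[ 0.0851 -0.4731 -0.1905  0.6192]
 [ 0.4516  0.4146 -0.263  -0.5979]]
 scene tab top centre [[299.4504 199.027 ]]
thin [ 0.5307 -0.3341] -0.21017322819564915 0.6270790333708042
[[ 0.0186  0.515  -0.2568  0.4419 -0.4828 -0.4306  0.2131]
 [ 0.3821 -0.2409  0.0586  0.0152  0.412  -0.1047 -0.5001]]
 scene tab top centre [[256.3841 196.3922]]
amber [ 0.7484 -0.2143  0.06  ]
vial [ 0.6781 -0.2548  0.016 ]
jar [ 0.7185 -0.3717  0.03  ]
beaker [ 0.3578 -0.4372  0.04  ]
```

```bash
cat >> h.py <<'E'
def plan(target,yaw=None,st=None):
    """print turn (units) to reach yaw (mod 180), then shift total in units at that yaw"""
    from plant import get_state
    s=get_state(); y0=s['eef_rot'][2]; 
    y1=y0
    if yaw is not None:
        dy=(yaw-y0+90)%180-90; y1=y0+dy; print('turn units total %.2f'%(-dy/6))
    d=np.asarray(target)-s['tcp_pos']; a=np.radians(y1)
    t=np.array([d[0]*np.cos(a)+d[1]*np.sin(a),d[0]*np.sin(a)-d[1]*np.cos(a),-d[2]])/.05
    n=int(np.ceil(np.abs(t).max()/0.98)); print('shift total',t.round(3),'rows',n,'each',(t/n).round(4))
E
python3 -c "
from h import *
plan((.465,.10,.22),-74.3)"
```

```text
turn units total -6.38
shift total [11.185 -1.138  0.117] rows 12 each [ 0.9321 -0.0948  0.0098]
```

Call:
apply_moves(
  plan=[
    [0,[0,0,0],-0.91],
    [0,[0,0,0],-0.91],
    [0,[0,0,0],-0.91],
    [0,[0,0,0],-0.91],
    [0,[0,0,0],-0.91],
    [0,[0,0,0],-0.91],
    [0,[0,0,0],-0.91],
    [0,[0,0,0],0],
  ],
  squeeze=15,
)

```text
time_s: 1.15
tcp_pos: [0.2589, 0.6232, 0.2262]
eef_rot: [180.0, -0.0, -74.4]
contact_force: [-0.2, 0.1, 0.1]
gripper_width: 0.0878
```

Call:
apply_moves(
  plan=[
    [0,[0.93,-0.1,0],0],
    [0,[0.93,-0.1,0],0],
    [0,[0.93,-0.1,0],0],
    [0,[0.93,-0.1,0],0],
    [0,[0.93,-0.1,0],0],
    [0,[0.93,-0.1,0],0],
    [0,[0.93,-0.1,0],0],
    [0,[0.93,-0.1,0],0],
    [0,[0.93,-0.1,0],0],
    [0,[0.93,-0.1,0],0],
    [0,[0.93,-0.1,0],0],
    [0,[0.93,-0.1,0],0],
  ],
)

```text
time_s: 2.65
tcp_pos: [0.4677, 0.1008, 0.2268]
eef_rot: [-180.0, 0.0, -74.5]
contact_force: [1.3, 0.4, 0.2]
gripper_width: 0.0879
```

Call:
apply_moves(
  plan=[
    [0,[0,0,0],0],
    [0,[0,0,0],0],
  ],
)

```text
time_s: 2.9
tcp_pos: [0.4673, 0.1021, 0.2265]
eef_rot: [-180.0, 0.0, -74.5]
contact_force: [-0.2, -0.3, -0.5]
gripper_width: 0.0875
```

```bash
cat >> h.py <<'E'
def wshot(name):
    from plant import get_state, viewer
    import pickle
    s=get_state(); c=viewer.capture("wrist"); w=wristcam(c,s['tcp_pos'],s['eef_rot'])
    cv2.imwrite(f"pics/{name}.png",c["frame"]); pickle.dump(w,open(f"pics/{name}.pkl","wb")); print(s['time_s'],s['tcp_pos'],s['eef_rot'],s['contact_force'],s['gripper_width']); return w
E
python3 -c "
from h import *
wshot('w1')"
```

```text
2.9 [0.46733546 0.10208573 0.22653435] [-1.79998897e+02  9.61565124e-03 -7.44869632e+01] [-0.24451444 -0.26255909 -0.45913182] 0.08751608826892582
```

View pics/w1.png

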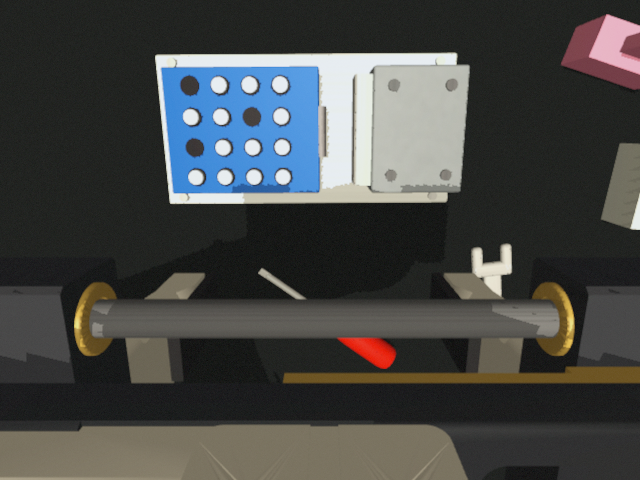

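The wrist view shows the whole tray: rack at (163-320, 67-192), pad at (323,132), stop plate front edge at x≈354, and housing at (372-468, 66-191).

```bash
python3 - <<'E'
import cv2
a=cv2.imread("pics/w1.png")
cv2.imwrite("pics/w1c.png",cv2.resize(a[50:210,300:480],None,fx=4.4,fy=3.75,interpolation=cv2.INTER_CUBIC))
cv2.imwrite("pics/w1d.png",cv2.resize(a[50:210,150:340],None,fx=4.2,fy=3.75,interpolation=cv2.INTER_CUBIC))
E
```

```text
(no output)
```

View pics/w1c.png

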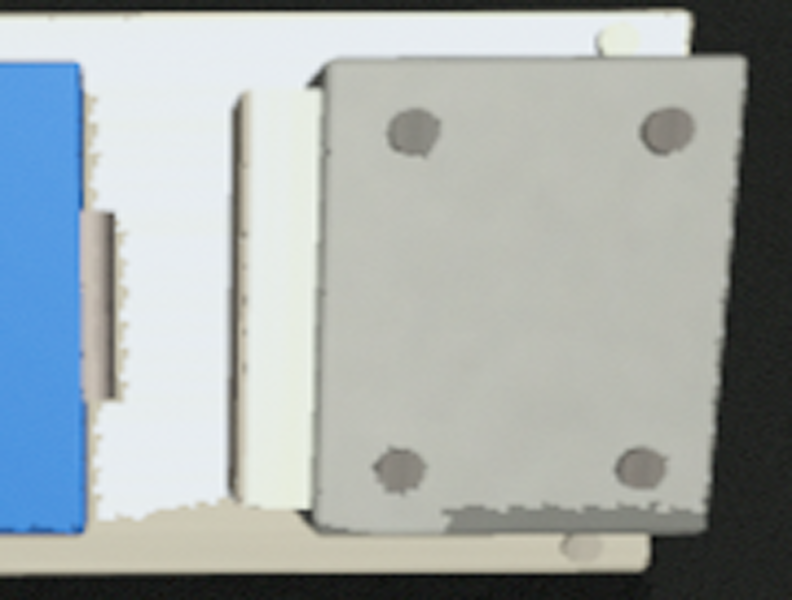

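View pics/w1d.png

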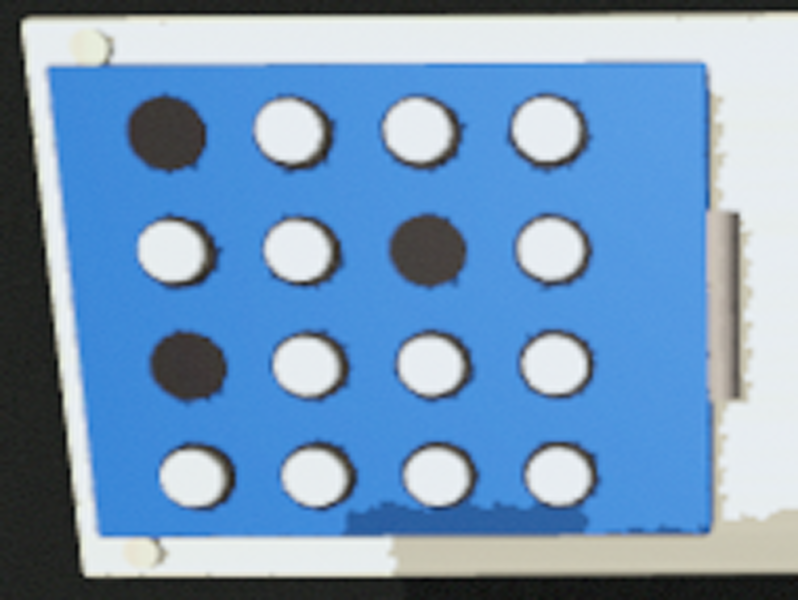

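```bash
python3 - <<'E'
from h import *
import pickle
np.set_printoptions(precision=4,suppress=True)
w=pickle.load(open('pics/w1.pkl','rb'))
a=lambda u:crop(u,(4.4,3.75),(300,50)); b=lambda u:crop(u,(4.2,3.75),(150,50))
P=[(50,6,42),(-50,6,42),(50,-37,46),(50,-112,46),(-50,-112,46),(-50,-37,46),(50,130,42),(-50,130,42)]
uv=np.r_[a([(80,62),(85,532),(325,58),(746,56),(706,532),(315,532)]),b([(48,66),(99,534)])]
q,r=fit([(w,P,uv)],[.53,.118,.27]); print(q[:2],np.degrees(q[2]));print(r.T)
def tray(u,z):
    X=unproj(w,u,z); d=X[:2]-q[:2]; c,s=np.cos(q[2]),np.sin(q[2]); return np.array([c*d[0]+s*d[1],-s*d[0]+c*d[1]])*1000
for u in [(235,110),(232,300),(229,480)]: print('front',tray(a([u])[0],.0405))
for u in [(247,110),(245,300),(243,480)]: print('chamfer top',tray(a([u])[0],.042))
for u in [(80,250),(83,350)]: print('rack',tray(a([u])[0],.042))
for u in [(114,250),(114,350)]: print('pad face',tray(a([u])[0],.036))
E
```

```text
[0.5309 0.1169] 15.836263035399798
[[ 0.215   0.2609  0.0357  1.3797  0.5729 -0.5304 -1.1706 -0.7786]
 [-0.6214  0.9441 -0.7321 -0.879   0.7712  1.3345 -0.5802  1.3303]]
front [ 40.0984 -21.6378]
front [  1.1843 -21.5192]
front [-37.8809 -21.3701]
chamfer top [ 39.9149 -23.6897]
chamfer top [  1.1691 -23.8205]
chamfer top [-37.7272 -23.9317]
rack [11.783   6.5548]
rack [-9.2213  6.2085]
pad face [11.9269  0.3028]
pad face [-9.4419  0.4187]
```

```bash
python3 - <<'E'
from h import *
import pickle
np.set_printoptions(precision=1,suppress=True)
w=pickle.load(open('pics/w1.pkl','rb'))
q=[.5309,.1169,np.radians(15.836)]
for g in (23,27,31):
    p=proj(w,pose(q,[(0,-g-1.5,42),(0,-g,40.5),(0,-g,8),(0,0,36),(0,0,8),(0,-37,46)]))
    print(g,((p-[300,50]+.5)*[4.4,3.75]-.5)[:,0])
q=[.5289,.1162,np.radians(15.75)]
for g in (23,27,31):
    p=proj(TOP,pose(q,[(43,-g-1.5,42),(43,-g,40.5),(43,-g,8),(43,-37,46)]))
    print(g,((p-[85,195]+.5)*4.5-.5)[:,0])
E
```

```text
23 [248.7 240.  228.7 116.1 115.5 318.8]
27 [270.4 261.6 248.4 116.1 115.5 318.8]
31 [292.  283.1 268.  116.1 115.5 318.8]
23 [439.4 436.7 456.3 467.6]
27 [449.2 446.5 465.7 467.6]
31 [459.  456.2 475.1 467.6]
```

```bash
python3 -c "
from h import *
plan((.464,-.334,.22),-90.2)"
```

```text
turn units total 2.63
shift total [8.731 0.034 0.131] rows 9 each [0.9701 0.0038 0.0146]
```

Call:
apply_moves(
  plan=[
    [100,[0,0,0],0.87],
    [100,[0,0,0],0.88],
    [100,[0,0,0],0.88],
    [100,[0.97,0,0],0],
    [100,[0.97,0,0],0],
    [100,[0.97,0,0],0],
    [100,[0.97,0,0],0],
    [100,[0.97,0,0],0],
    [100,[0.97,0,0],0],
    [100,[0.97,0,0],0],
    [100,[0.97,0,0],0],
    [100,[0.97,0,0],0],
  ],
)

```text
time_s: 4.45
tcp_pos: [0.4672, -0.3347, 0.2266]
eef_rot: [-180.0, -0.0, -90.0]
contact_force: [0.6, 0.6, -0.2]
gripper_width: 0.0532
```

Call:
apply_moves(
  plan=[
    [120,[0,0,0],0],
    [120,[0,0,0],0],
  ],
)

```text
time_s: 4.7
tcp_pos: [0.4668, -0.3334, 0.2262]
eef_rot: [180.0, 0.0, -90.1]
contact_force: [0.2, 0.8, 0.1]
gripper_width: 0.0465
```

```bash
python3 -c "
from h import *
wshot('w2')
a=cv2.imread('pics/w2.png')
cv2.imwrite('pics/w2c.png',cv2.resize(a[0:250,220:440],None,fx=2.4,fy=2.4,interpolation=cv2.INTER_CUBIC))"
```

```text
4.7 [ 0.46675378 -0.33338298  0.22624369] [ 1.79971995e+02  2.19574024e-02 -9.01112223e+01] [0.18762222 0.7695447  0.14860616] 0.04650053867335333
```

View pics/w2.png

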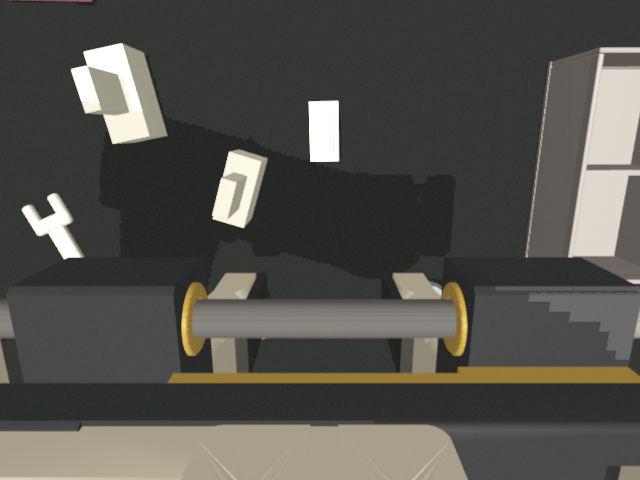

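View pics/w2c.png

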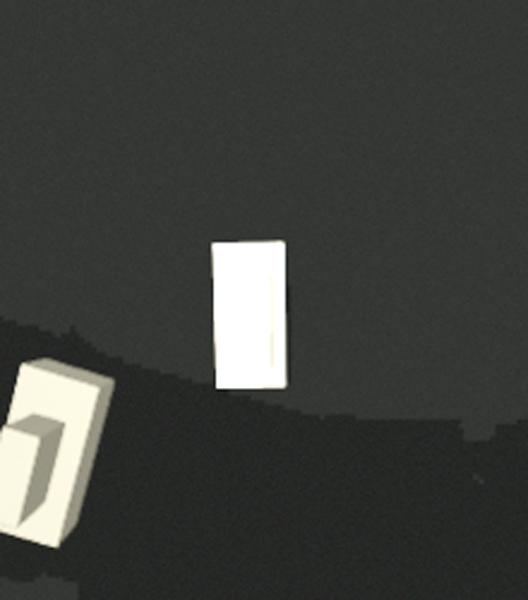

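```bash
python3 - <<'E'
from h import *
import pickle
w=pickle.load(open('pics/w2.pkl','rb'))
q,r=fit([(w,[(24,12,40),(24,-12,40),(-24,-12,40),(-24,12,40)],crop([(212,241),(285,240),(287,388),(216,388)],2.4,(220,0)))],[.53,-.334,0])
print(q[:2],np.degrees(q[2]));print(r.T)
plan((q[0],q[1],.2),-90+np.degrees(q[2]))
E
```

```text
[ 0.53224666 -0.33437898] 0.8932707755119615
[[ 0.34868561 -0.18482499 -0.46676883  0.28094698]
 [ 0.49124256  0.33138302 -0.75712198 -0.22382741]]
turn units total -0.16
shift total [ 0.046 -1.309  0.529] rows 2 each [ 0.0231 -0.6543  0.2646]
```

Call:
apply_moves(
  plan=[
    [120,[0.01,-0.65,0],0],
    [120,[0.01,-0.65,0],0],
    [120,[0,0,0.6],0],
    [120,[0,0,0.6],0],
    [120,[0,0,0.6],0],
    [120,[0,0,0.6],0],
    [120,[0,0,0.6],0],
    [120,[0,0,0.3],0],
    [120,[0,0,0.28],0],
    [120,[0,0,0],0],
  ],
)

```text
time_s: 6.0
tcp_pos: [0.5313, -0.3349, 0.0471]
eef_rot: [179.9, 0.0, -90.1]
contact_force: [0.3, -0.1, -0.8]
gripper_width: 0.0463
```

Call:
apply_moves(
  plan=[
    [200,[0,0,0],0],
    [240,[0,0,0],0],
    [255,[0,0,0],0],
    [255,[0,0,0],0],
    [255,[0,0,0],0],
    [255,[0,0,0],0],
  ],
  squeeze=20,
)

```text
time_s: 6.75
tcp_pos: [0.5315, -0.3355, 0.0479]
eef_rot: [-180.0, -0.0, -90.1]
contact_force: [-0.9, 0.0, 2.7]
gripper_width: 0.0117
```

```bash
python3 -c "
from h import *
wshot('w3')
from plant import viewer
for n in ['scene','top']: cv2.imwrite(f'pics/{n}1.png',viewer.capture(n)['frame'])
a=cv2.imread('pics/scene1.png')
cv2.imwrite('pics/s1c.png',cv2.resize(a[130:300,190:370],None,fx=3.5,fy=3.5,interpolation=cv2.INTER_CUBIC))"
```

```text
6.75 [ 0.53152699 -0.3355273   0.04786882] [-1.79984831e+02 -1.08145008e-02 -9.01161681e+01] [-0.93495497  0.02319042  2.70038363] 0.011747262928648345
```

View pics/s1c.png

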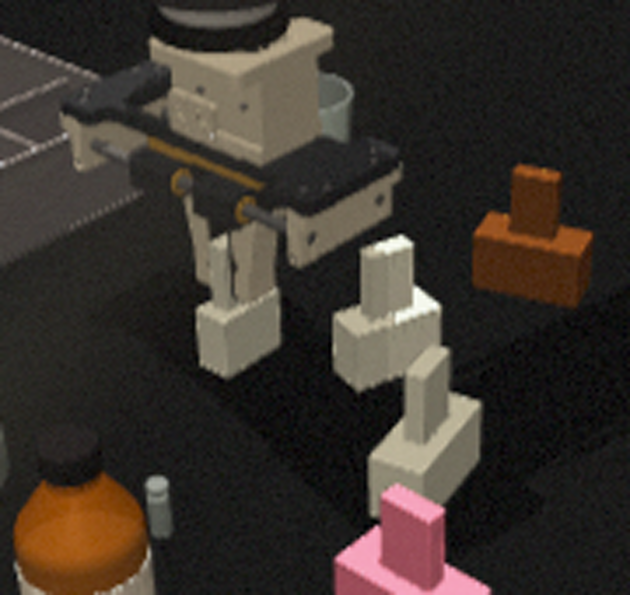

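Call:
apply_moves(
  plan=[
    [255,[0,0,-0.3],0],
    [255,[0,0,-0.6],0],
    [255,[0,0,-0.8],0],
    [255,[0,0,-0.8],0],
    [255,[0,0,-0.6],0],
    [255,[0,0,0],0],
  ],
)

```text
time_s: 7.65
tcp_pos: [0.5328, -0.336, 0.2063]
eef_rot: [-179.7, -0.1, -90.1]
contact_force: [0.4, -0.4, -1.3]
gripper_width: 0.0121
```

```bash
python3 -c "
from h import *
q=[.5309,.1169,np.radians(15.84)]
p=pose(q,[(0,-11.3,0)])[0]; print(p)
plan((p[0],p[1],.195),-74.16)"
```

```text
[0.53398436 0.10602909 0.        ]
turn units total -2.66
shift total [-8.499 -2.436  0.227] rows 9 each [-0.9443 -0.2707  0.0252]
```

View pics/w3.png

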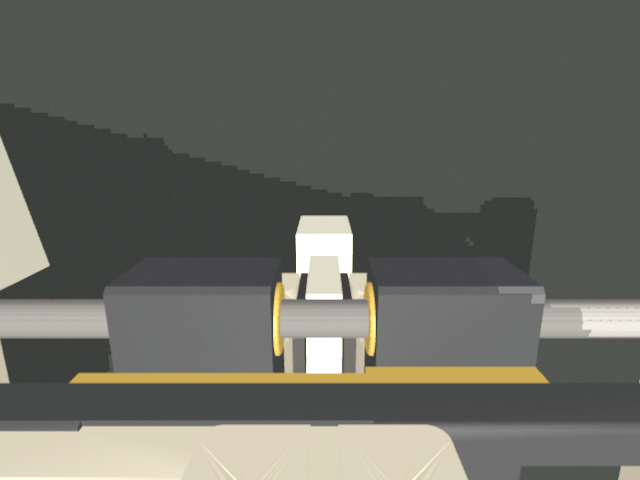

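Call:
apply_moves(
  plan=[
    [255,[0,0,0],-0.88],
    [255,[0,0,0],-0.89],
    [255,[0,0,0],-0.89],
    [255,[-0.5,-0.14,0],0],
    [255,[-0.9,-0.26,0],0],
    [255,[-0.95,-0.27,0],0],
    [255,[-0.95,-0.27,0],0],
    [255,[-0.95,-0.27,0],0],
    [255,[-0.95,-0.27,0],0],
    [255,[-0.95,-0.27,0],0],
    [255,[-0.95,-0.27,0],0],
    [255,[-0.9,-0.26,0],0],
  ],
)

```text
time_s: 9.15
tcp_pos: [0.5312, 0.082, 0.2021]
eef_rot: [179.9, 0.0, -74.2]
contact_force: [0.9, 0.1, -1.4]
gripper_width: 0.012
```

Call:
apply_moves(
  plan=[
    [255,[-0.5,-0.17,0],0],
    [255,[0,0,0.5],0],
    [255,[0,0,0.5],0],
    [255,[0,0,0.2],0],
    [255,[0,0,0],0],
    [255,[0,0,0],0],
  ],
)

```text
time_s: 9.9
tcp_pos: [0.5338, 0.107, 0.1434]
eef_rot: [-179.9, 0.0, -74.2]
contact_force: [0.4, 0.3, -0.7]
gripper_width: 0.0119
```

```bash
python3 -c "
from h import *
wshot('w4')
q=[.5309,.1169,np.radians(15.84)]
p=pose(q,[(0,-11.3,0)])[0]
plan((p[0],p[1],.12),-74.16)
a=cv2.imread('pics/w4.png')
cv2.imwrite('pics/w4c.png',cv2.resize(a[50:320,220:440],None,fx=2.2,fy=2.2,interpolation=cv2.INTER_CUBIC))"
```

```text
9.9 [0.53384204 0.10696115 0.14340971] [-1.79932698e+02  3.93983911e-03 -7.41645947e+01] [ 0.42345506  0.33011468 -0.70811271] 0.011948401691531744
turn units total -0.00
shift total [0.019 0.003 0.47 ] rows 1 each [0.0194 0.0031 0.4702]
```

View pics/w4.png

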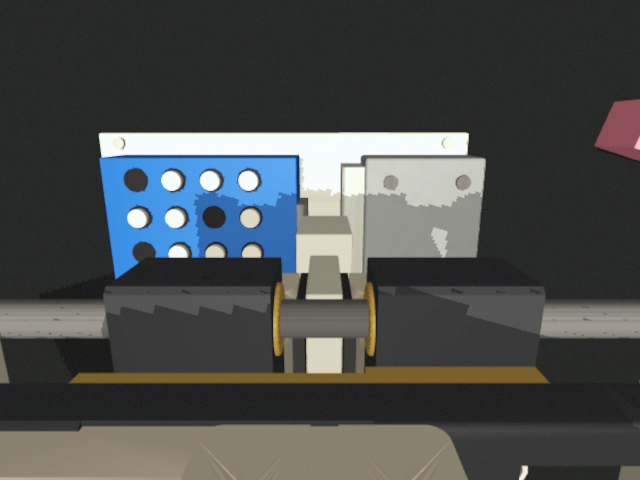

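View pics/w4c.png

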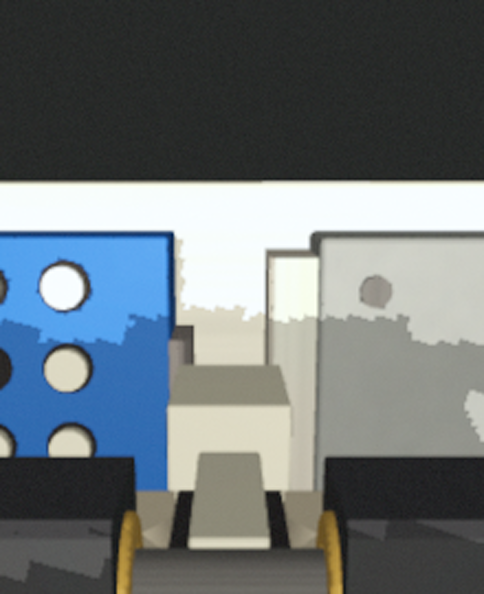

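```bash
cat > chk.py <<'E'
from h import *
import pickle
np.set_printoptions(precision=2,suppress=True)
w=pickle.load(open('pics/w4.pkl','rb'))
a=lambda u:crop(u,2.2,(220,50))
P=[(50,6,42),(50,-37,46),(50,130,42),(50,-112,46)]
uv=np.r_[a([(172,234),(315,236)]),[(103.5,156.5),(481.5,157)]]
q,r=fit([(w,P,uv)],[.53,.118,.27]); print(q[:2],np.degrees(q[2]));print(r.T)
def tray(u,z,q=q):
    X=unproj(w,u,z); d=X[:2]-q[:2]; c,s=np.cos(q[2]),np.sin(q[2]); return np.array([c*d[0]+s*d[1],-s*d[0]+c*d[1]])*1000
print('pad lower edge dark right',tray(a([(193,345)])[0],.036), 'stop ch top',tray(a([(276,300)])[0],.042),'stop left',tray(a([(267,300)])[0],.0405))
print('spacer bottom/top front corners z', [tray(a([u])[0],.0964+.04) for u in [(167,403),(291,403)]],[tray(a([u])[0],.0964) for u in [(180,366),(277,366)]])
for g in (23,27): print(g,(proj(w,pose(q,[(40,-g-1.5,42),(40,-g,40.5),(40,-g,8),(19,0,36),(19,0,8)]))-[220,50]+.5)*2.2-.5)
from plant import get_state
s=get_state(); d=s['tcp_pos'][:2]-q[:2]; c,sn=np.cos(q[2]),np.sin(q[2]); print('tcp in tray',c*d[0]+sn*d[1],-sn*d[0]+c*d[1])
E
python3 chk.py
```

```text
[0.53 0.12] 15.781055555024091
[[-2.35  2.   -6.06  5.18]
 [ 0.43 -0.06 -0.02 -0.04]]
pad lower edge dark right [17.15 -0.88] stop ch top [ 31.47 -25.29] stop left [ 31.27 -22.74]
spacer bottom/top front corners z [array([24.44, -0.01]), array([ 24.45, -23.51])] [array([23.28, -0.31]), array([ 23.29, -22.91])]
23 [[273.65 270.35]
 [268.2  269.82]
 [264.04 259.79]
 [189.99 338.9 ]
 [193.63 324.08]]
27 [[287.58 270.35]
 [282.06 269.83]
 [276.4  259.79]
 [189.99 338.9 ]
 [193.63 324.08]]
tcp in tray -0.0002734881324827597 -0.010689652128250795
```

Call:
apply_moves(
  plan=[
    [255,[-0.005,0,0.3],0],
    [255,[0,0,0.4],0],
    [255,[0,0,0.24],0],
    [255,[0,0,0.04],0],
    [255,[0,0,0],0],
    [255,[0,0,0],0],
  ],
)

```text
time_s: 10.7
tcp_pos: [0.5337, 0.1073, 0.0942]
eef_rot: [-179.9, 0.0, -74.2]
contact_force: [0.3, 0.0, -0.4]
gripper_width: 0.0121
```

```bash
python3 -c "
from h import *
wshot('w5')
a=cv2.imread('pics/w5.png')
cv2.imwrite('pics/w5c.png',cv2.resize(a[100:320,220:440],None,fx=2.7,fy=2.7,interpolation=cv2.INTER_CUBIC))"
```

```text
10.7 [0.53366029 0.10734461 0.09418122] [-1.79935748e+02  1.10150715e-02 -7.41535937e+01] [ 0.33546355  0.03643867 -0.41451145] 0.012135468240654366
```

View pics/w5c.png

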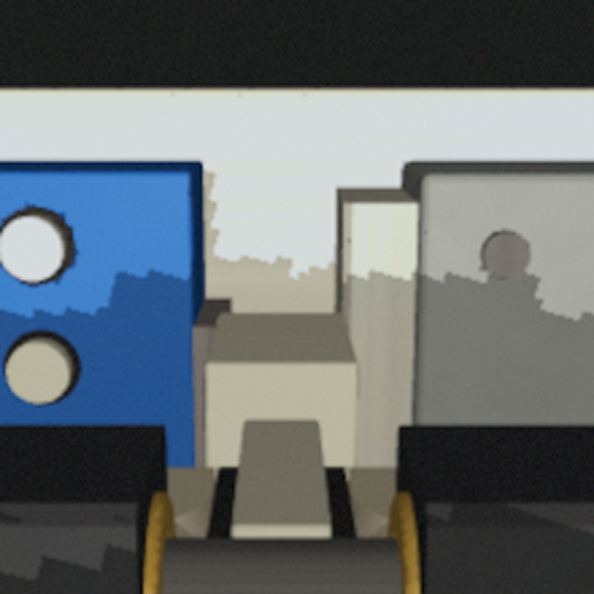

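Call:
apply_moves(
  plan=[
    [255,[0,0,0.04],0],
    [255,[0,0,0.04],0],
    [255,[0,0,0.03],0],
    [255,[0,0,0.02],0],
    [255,[0,0,0],0],
  ],
)

```text
time_s: 11.38
tcp_pos: [0.5332, 0.1072, 0.0869]
eef_rot: [180.0, 0.0, -74.2]
contact_force: [-0.5, 1.0, -2.2]
gripper_width: 0.0119
```

Call:
apply_moves(
  plan=[
    [255,[0,0,0.02],0],
    [255,[0,0,0.02],0],
    [255,[0,0,0],0],
  ],
)

```text
time_s: 11.75
tcp_pos: [0.5335, 0.1072, 0.0853]
eef_rot: [-180.0, 0.0, -74.2]
contact_force: [-0.5, 1.1, 2.5]
gripper_width: 0.0117
```

Call:
apply_moves(
  plan=[
    [255,[0,0,0.02],0],
    [255,[0,0,0.02],0],
    [255,[0,0,0],0],
  ],
)

```text
time_s: 12.12
tcp_pos: [0.5335, 0.1073, 0.0831]
eef_rot: [-180.0, 0.0, -74.2]
contact_force: [1.3, 1.7, 3.0]
gripper_width: 0.0118
```

Call:
apply_moves(
  plan=[
    [255,[0,0,0.02],0],
    [255,[0,0,0.02],0],
    [255,[0,0,0],0],
  ],
)

```text
time_s: 12.5
tcp_pos: [0.5332, 0.1072, 0.0809]
eef_rot: [180.0, 0.0, -74.2]
contact_force: [0.3, 2.1, 1.9]
gripper_width: 0.0118
```

Call:
apply_moves(
  plan=[
    [255,[0,0,0.03],0],
    [255,[0,0,0.03],0],
    [255,[0,0,0.03],0],
    [255,[0,0,0],0],
  ],
)

```text
time_s: 13.0
tcp_pos: [0.5331, 0.1071, 0.0763]
eef_rot: [180.0, 0.0, -74.2]
contact_force: [0.6, 2.7, 0.3]
gripper_width: 0.012
```

Call:
apply_moves(
  plan=[
    [255,[0,0,0.03],0],
    [255,[0,0,0.03],0],
    [255,[0,0,0.03],0],
    [255,[0,0,0],0],
  ],
)

```text
time_s: 13.5
tcp_pos: [0.5332, 0.1072, 0.0719]
eef_rot: [180.0, 0.0, -74.2]
contact_force: [0.7, 2.7, 0.8]
gripper_width: 0.0119
```

```bash
python3 -c "
from h import *
wshot('w6')
a=cv2.imread('pics/w6.png')
cv2.imwrite('pics/w6c.png',cv2.resize(a[100:320,220:440],None,fx=2.7,fy=2.7,interpolation=cv2.INTER_CUBIC))"
```

```text
13.5 [0.53323903 0.10715348 0.07185861] [ 1.79999557e+02  3.66996860e-03 -7.41647023e+01] [0.67723833 2.68885796 0.76990842] 0.011949712404801702
```

View pics/w6c.png

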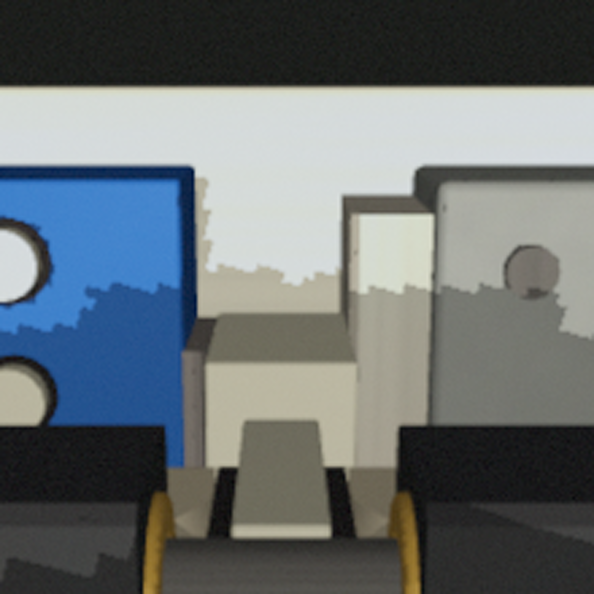

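Call:
apply_moves(
  plan=[
    [255,[-0.01,0,0],0],
    [255,[-0.01,0,0],0],
    [255,[0,0,0],0],
    [255,[0,0,0],0],
  ],
)

```text
time_s: 14.05
tcp_pos: [0.5327, 0.1076, 0.0718]
eef_rot: [180.0, -0.0, -74.2]
contact_force: [3.2, -3.1, -1.8]
gripper_width: 0.0118
```

Call:
apply_moves(
  plan=[
    [255,[-0.01,0,0],0],
    [255,[-0.01,0,0],0],
    [255,[0,0,0],0],
    [255,[0,0,0],0],
  ],
)

```text
time_s: 14.55
tcp_pos: [0.5324, 0.1084, 0.0719]
eef_rot: [179.9, -0.0, -74.2]
contact_force: [3.5, -5.3, -2.4]
gripper_width: 0.0119
```

Call:
apply_moves(
  plan=[
    [255,[0.015,0,0],0],
    [255,[0.015,0,0.01],0],
    [255,[0,0,0.02],0],
    [255,[0,0,0.03],0],
    [255,[0,0,0.03],0],
    [255,[0,0,0.03],0],
    [255,[0,0,0],0],
  ],
)

```text
time_s: 15.42
tcp_pos: [0.5331, 0.1076, 0.0658]
eef_rot: [180.0, 0.0, -74.2]
contact_force: [1.6, -3.1, -2.4]
gripper_width: 0.0121
```

Call:
apply_moves(
  plan=[
    [255,[0,0,0.03],0],
    [255,[0,0,0.03],0],
    [255,[0,0,0.03],0],
    [255,[0,0,0],0],
  ],
)

```text
time_s: 15.92
tcp_pos: [0.533, 0.1076, 0.0613]
eef_rot: [180.0, 0.0, -74.2]
contact_force: [1.4, -2.7, -1.5]
gripper_width: 0.0118
```

Call:
apply_moves(
  plan=[
    [255,[0,0,0.03],0],
    [255,[0,0,0.03],0],
    [255,[0,0,0.02],0],
    [255,[0,0,0],0],
  ],
)

```text
time_s: 16.42
tcp_pos: [0.533, 0.1076, 0.0574]
eef_rot: [180.0, 0.0, -74.2]
contact_force: [2.0, -3.3, -1.6]
gripper_width: 0.0118
```

Call:
apply_moves(
  plan=[
    [255,[0,0,0.02],0],
    [255,[0,0,0.02],0],
    [255,[0,0,0],0],
  ],
)

```text
time_s: 16.8
tcp_pos: [0.5331, 0.1076, 0.0558]
eef_rot: [-180.0, -0.0, -74.2]
contact_force: [-0.2, -3.4, 4.0]
gripper_width: 0.0117
```

```bash
python3 -c "
from h import *
wshot('w7')
from plant import viewer
cv2.imwrite('pics/scene7.png',viewer.capture('scene')['frame'])
a=cv2.imread('pics/w7.png')
cv2.imwrite('pics/w7c.png',cv2.resize(a[100:320,220:440],None,fx=2.7,fy=2.7,interpolation=cv2.INTER_CUBIC))
a=cv2.imread('pics/scene7.png')
cv2.imwrite('pics/s7c.png',cv2.resize(a[210:390,375:565],None,fx=3.3,fy=3.3,interpolation=cv2.INTER_CUBIC))"
```

```text
16.8 [0.53311287 0.1075947  0.05581544] [-1.79992270e+02 -1.85743909e-03 -7.41547270e+01] [-0.22713749 -3.35413358  4.03936553] 0.011695064656396222
```

View pics/w7c.png

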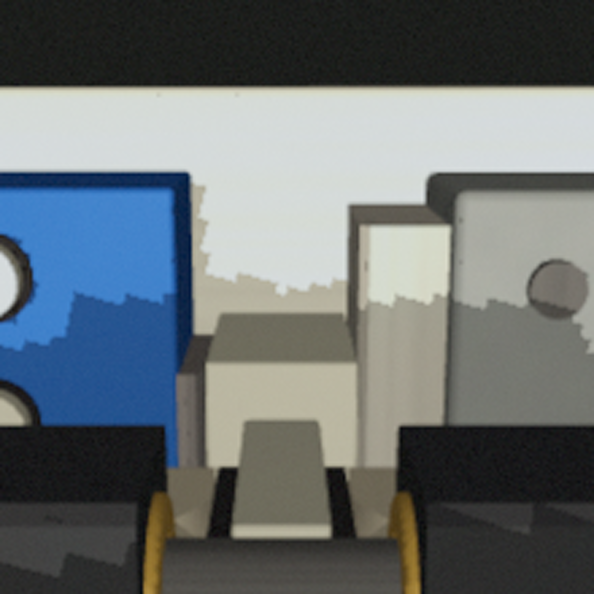

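View pics/s7c.png

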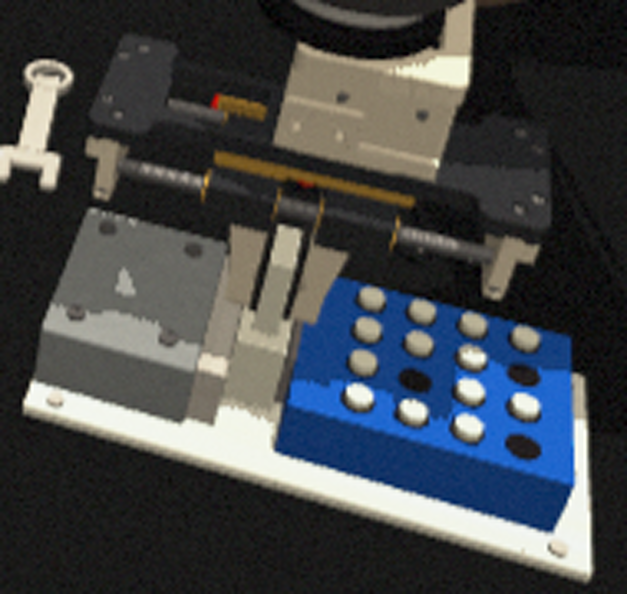

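Call:
apply_moves(
  plan=[
    [255,[0,0,0.01],0],
    [255,[0,0,0.01],0],
    [255,[0,0,0],0],
  ],
)

```text
time_s: 17.27
tcp_pos: [0.5332, 0.1076, 0.0558]
eef_rot: [-180.0, -0.0, -74.1]
contact_force: [-3.9, -3.5, 14.9]
gripper_width: 0.0122
```

Call:
apply_moves(
  plan=[
    [255,[0,0,0.01],0],
    [255,[0,0,0.01],0],
    [255,[0,0,0],0],
  ],
)

```text
time_s: 17.65
tcp_pos: [0.5333, 0.1076, 0.0557]
eef_rot: [-179.9, -0.0, -74.1]
contact_force: [-8.0, -4.1, 24.1]
gripper_width: 0.0121
```

Call:
apply_moves(
  plan=[
    [255,[0,0,-0.01],0],
    [255,[0,0,-0.01],0],
    [255,[0,0,-0.005],0],
    [255,[0,0,0],0],
  ],
  squeeze=20,
)

```text
time_s: 18.15
tcp_pos: [0.5332, 0.1076, 0.0558]
eef_rot: [-180.0, -0.0, -74.1]
contact_force: [-4.1, -3.8, 12.9]
gripper_width: 0.012
```

Call:
apply_moves(
  plan=[
    [255,[0.006,0,0],0],
    [255,[0.006,0,0],0],
    [255,[0,0,0],0],
  ],
)

```text
time_s: 18.52
tcp_pos: [0.5332, 0.1075, 0.0558]
eef_rot: [-180.0, 0.0, -74.1]
contact_force: [-6.0, -0.5, 13.3]
gripper_width: 0.0121
```

Call:
apply_moves(
  plan=[
    [240,[0,0,0],0],
    [215,[0,0,0],0],
    [190,[0,0,0],0],
    [160,[0,0,0],0],
    [140,[0,0,0],0],
    [140,[0,0,0],0],
  ],
)

```text
time_s: 19.27
tcp_pos: [0.5333, 0.107, 0.0547]
eef_rot: [180.0, 0.0, -74.2]
contact_force: [1.2, 0.4, -0.4]
gripper_width: 0.039
```

```bash
python3 -c "
from h import *
wshot('w8')
from plant import viewer
a=cv2.imread('pics/w8.png')
cv2.imwrite('pics/w8c.png',cv2.resize(a[100:320,220:440],None,fx=2.7,fy=2.7,interpolation=cv2.INTER_CUBIC))"
```

```text
19.275 [0.5332643  0.1070439  0.05471425] [ 1.79994796e+02  4.79218906e-04 -7.41636912e+01] [ 1.18311704  0.4180334  -0.35154849] 0.03901761948503573
```

View pics/w8c.png

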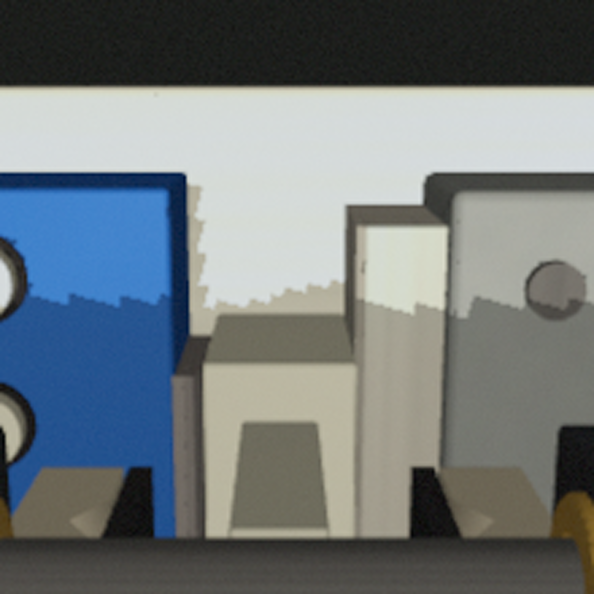

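Call:
apply_moves(
  plan=[
    [140,[0,0,-0.2],0],
    [140,[0,0,-0.5],0],
    [140,[0,0,-0.9],0],
    [140,[0,0,-0.9],0],
    [140,[0,0,-0.9],0],
    [140,[0,0.7,0],0],
    [140,[0,0.7,0],0],
    [140,[0,0,0],0],
    [140,[0,0,0],0],
  ],
)

```text
time_s: 20.45
tcp_pos: [0.4664, 0.0881, 0.2257]
eef_rot: [-179.9, 0.0, -74.1]
contact_force: [-0.7, 1.1, 0.2]
gripper_width: 0.0397
```

```bash
python3 -c "
from h import *
wshot('w9')
from plant import viewer
for n in ['scene','top']: cv2.imwrite(f'pics/{n}9.png',viewer.capture(n)['frame'])
a=cv2.imread('pics/w9.png')
cv2.imwrite('pics/w9c.png',cv2.resize(a[0:260,240:500],None,fx=2.3,fy=2.3,interpolation=cv2.INTER_CUBIC))
a=cv2.imread('pics/scene9.png')
cv2.imwrite('pics/s9c.png',cv2.resize(a[240:390,375:565],None,fx=4,fy=4,interpolation=cv2.INTER_CUBIC))"
```

```text
20.45 [0.46637853 0.08809307 0.22571498] [-1.79904508e+02  1.71577846e-02 -7.41468997e+01] [-0.70227945  1.08078111  0.24811621] 0.03970152070679096
```

View pics/w9c.png

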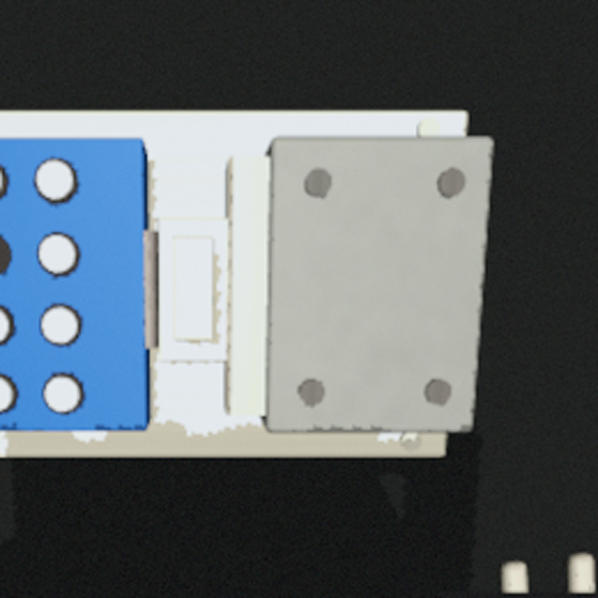

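View pics/s9c.png

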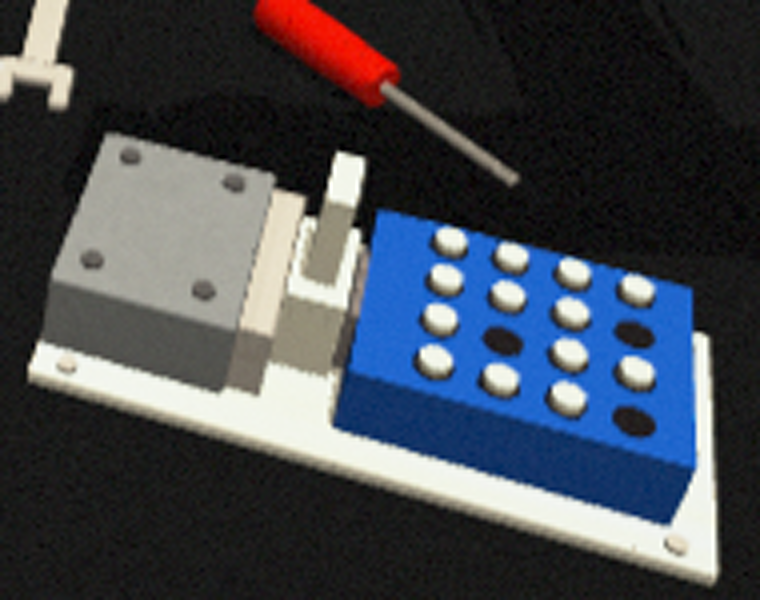

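View pics/top9.png

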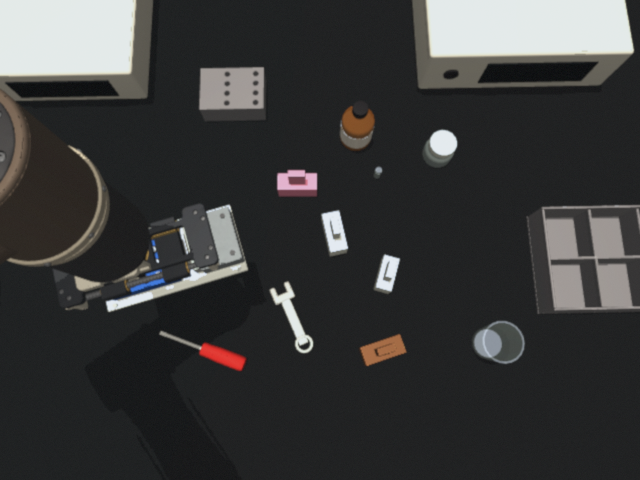

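```bash
python3 -c "
import cv2
a=cv2.imread('pics/w9.png')[80:170,290:370]
g=cv2.createCLAHE(4,(2,2)).apply(cv2.cvtColor(a,cv2.COLOR_BGR2GRAY))
cv2.imwrite('pics/w9d.png',cv2.resize(a,None,fx=6.5,fy=6.5,interpolation=cv2.INTER_CUBIC))"
```

```text
(no output)
```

View pics/w9d.png

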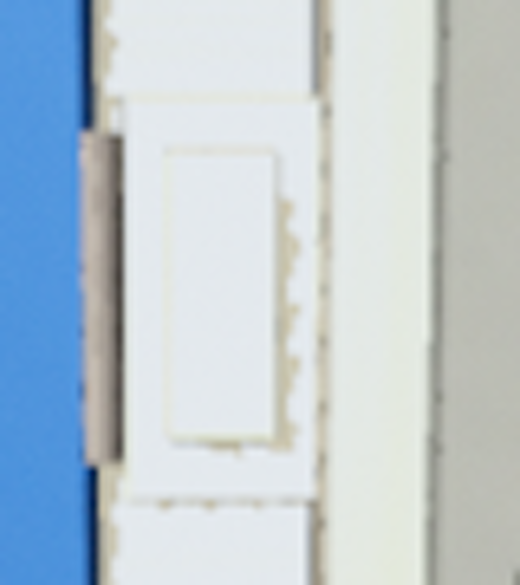

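```bash
python3 -c "
from plant import close_job
print(close_job())"
```

```text
the job is handed in; nothing more can be done
None
```

I put the thin (24 mm) spacer in the gap and left it there. It was the only spacer I tried. Two camera views showed a gap of about 23 mm before I reached for any spacer. The job was handed in at about 20.5 s, and no verdict is reported.

**Insertion:** The spacer went in without forcing and bottomed out with the TCP about 8 mm higher than it was on the bench, which matches the tray floor. The highest force I read was about 25 N, when I pressed 2 mm past that point to be sure it was home. I then eased off and released it.

**Last checks:**
- **Fit:** A sideways test of 1 to 2 mm met the stop on one side and the sprung pad on the other. In the last wrist picture the spacer's pad-side face stands about 5 mm from the rack, so the pad is pressed in by about 1 mm. Its other face lies at the stop.
- **Position:** It looks upright, square and near the middle of the rack's length in the wrist and scene pictures.
- **Everything else:** The middle and thick spacers, bottle, jar, beaker and small vial are at the same pixels as at the start in the top view. The arm was clear of everything.

**What disagreed:**
- **Push force:** While the spacer slid down, the vertical force stayed within about 3 N and near the sensor noise, below the 5 to 12 N you gave. The evidence for a snug fit is therefore the sideways test and the picture.
- **Camera scale:** The wrist camera's scale was off by 1 to 3% towards the picture edges, so I lined the spacer up relative to the gap edges near the picture centre.

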